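# Zero the vacuum gauge, then seat the bleed valve, back it off two turns and keep hold

## Task

The pump is off and the bleed valve on the wafer chuck's vacuum line stands open, so its gauge ought to read zero: first turn the gauge's black knurled bezel until the red zero mark of the dial lies under the pointer, and let go of it. Then turn the bleed valve's red wheel clockwise (seen from above) until it comes up against its stop, and back it off exactly two full turns. Leave the gauge and the other things on the bench as they are, and finish while holding: the wheel's black crank handle gripped between the fingers and the wheel kept still at two turns, ready to trim.

Things in the scene. Friction and masses are not known exactly. Their poses are not given: they have to be found in the camera images.
- manifold: vacuum manifold bolted to the bench: aluminium base plate 130 x 350 mm and 12 mm thick, a steel header pipe along its y axis 66 mm above the bench, the gauge at y = -110 mm and the bleed valve with the red wheel at y = +110 mm. Origin on the bench under the plate's centre, z up. It does not move.
- bezel: black knurled bezel of the gauge, whose face looks straight up: 56 mm diameter, 18 mm tall, the white dial fixed in it. Origin on its axis, half-way up, 141 mm above the bench; z up, x axis from the centre to the red zero mark. Turns both ways about z (0.06 N m friction, over 1.5 rad of room) and stays where left; the pointer does not turn with it. Free room all round; the case below is narrower.
- zero_mark (a point): middle of the red radial zero mark (10 x 3 mm) on the dial, 20 mm from the bezel's axis. The dial has 20 small divisions of 13.5 degrees each, counter-clockwise from it.
- pointer_tip (a point): tip of the thin black gauge pointer, 20 mm from the bezel's axis, just above the dial. The pump is off, so it keeps its place.
- wheel_hub (a point): top of the nut on the hub of the red valve wheel (104 mm over the rim, lying flat, its axis vertical), on the wheel's axis, 167 mm above the bench. The rim's top is 161 mm above the bench.
- valve_wheel (a joint): turning of the valve wheel in rad: 0 at the stop (closed), growing as it opens, counter-clockwise seen from above; one turn is 6.283, and it can open four turns. At 0 the crank handle stands on the manifold's +x side of the hub. It needs about 0.1 N m to turn and stays where it is left.
- crank_handle: black upright crank handle on the wheel's rim, a cylinder 22 mm in diameter and 56 mm tall, its axis 46 mm from the wheel's axis. Origin at its centre, 196 mm above the bench (top at 224 mm, lower end at 168 mm). It spins freely about its own upright axis, so that a gripper can carry it round in circles without turning itself.
- solvent_bottle: white bottle with a blue cap, 64 mm diameter, 150 mm tall; origin under its centre. Leave alone.
- wafer_shipper: flat round blue wafer box, 114 mm diameter, 20 mm tall; origin under its centre. Leave alone.
- micropositioner: aluminium probe positioner with black knobs on a dark steel foot 75 x 55 mm, 112 mm tall, thin probe arm to its -x; origin under the foot's centre. Leave alone.
- screwdriver: screwdriver lying on the bench along its x axis, about 200 mm long. Leave alone.
- wafer_tweezers: flat steel wafer tweezers with a black grip lying along their x axis, 140 mm long, 7 mm high. Leave alone.
- centring_ring: spare aluminium centring ring, 40 mm diameter, 8 mm high, lying on the manifold's base plate in front of the pipe; origin under its centre. Leave alone.

How it is judged (in metres and radians):
On the way, in this order (a step that is already met when the one before it is completed fails the run):
1. the gauge is zeroed and the bezel let go: the red mark lies under the pointer (within half a small division) (horizontal distance between zero_mark and pointer_tip below 0.0025 m and contact force between the fingers and bezel below 0.3 N), for 0.2 s.
2. the valve is closed to its stop (value of joint valve_wheel below 0.08 rad), for 0.1 s.
At the end, for the whole second after the job is handed in: The wheel stands still at two full turns from its stop (within 15 degrees), the fingers grip the crank handle (more than 3 N, the grasp point within 15 mm of its axis and 35 mm of its centre), and the gauge's zero mark still lies under the pointer within 2.5 mm (half a small division) (all of step 1 and value of joint valve_wheel between 12.306 and 12.826 rad and velocity of joint valve_wheel between -0.1 and 0.1 rad/s and contact force between the fingers and crank_handle above 3 N and distance between the grasp point and crank_handle below 0.035 m and horizontal distance between the grasp point and crank_handle below 0.015 m); the arm keeps its last pose, push and grip.
It fails at once if the other things on the bench are disturbed (moved more than 25 mm) (distance of any of solvent_bottle, wafer_shipper, micropositioner, screwdriver, wafer_tweezers, centring_ring from where it was at the start of the episode above 0.025 m).
It also fails if it takes over 72 s, if anything falls off the work surface, if the arm or the gripper's body presses on something with over 40 N, if the wrist force passes 120 N, or if a joint passes its speed limit or range.

## Robot

A 6-joint arm with a two-finger parallel gripper is mounted at the origin on the work surface. World frame = base frame: x ahead of the robot, y to its left, z up, the work surface at z = 0. Lengths are in mm, angles in rad, forces in N, time in s.
With the tool pointing down it reaches from about 350 to 775 mm from the base axis. Payload 7.3 kg.
Tool frame: the origin (TCP) lies on the front face of the gripper's body, between the roots of the fingers; the fingertips stand 66 mm ahead of it and the grasp point (between the pads) lies 47 mm ahead of it (bot.tip_extent is the distance from the TCP to the fingertips, in mm); z points along the fingers, y is the line along which they close (so a half turn about z gives the same grasp; the last joint's range is limited). The gripper opens to 92 mm and grips with 3 to 60 N. Pads are 19 mm wide; open, the fingers measure 130 mm over their backs; the gripper's body (75 mm by 190 mm) begins 47 mm behind the grasp point.
Start: joints at [1.146, 0.342, 1.524, -0, 1.275, -0.146], TCP at [144.463, 504.746, 292.241] pointing down, gripper open.
Joint ranges: [-2.53, 2.53], [-0.77, 2.02], [0.04, 2.7], [-1, 4.14], [0.28, 2.66], [-3.11, 3.11]. Speed limits (rad/s): [2.57, 2.57, 3.14, 3.14, 3.14, 3.14].

## Interface

Orientations are given as [roll, pitch, yaw] about the fixed x, y, z axes, in that order (R = Rz(yaw) Ry(pitch) Rx(roll)).
In Python, from plant import readout, viewer, order, bot gives the robot as it stands.
- The arm moves only by the shell command python3 -m creep 'ROWS'. ROWS is text: rows parted by semicolons, each of 7 numbers parted by spaces: the shift along the world's x, y, z in m, then the turn, a rotation vector about the world's x, y, z in rad, then the opening in per cent of the stroke, from 0 (shut) to 100 (fully open). A call has 1 to 8 rows; each row shifts and turns the commanded pose from where the row before left it; what a row does not reach is not made up. A row lasts 1/12 s, in which the tool goes at most 41.7 mm and 7.16 degrees, less where a joint would pass 70% of its speed; a pose out of reach is approached as far as the arm can. A call is refused whole if a number of a shift passes 0.0417 or a number of a turn 0.125, either way. A call with a gripper value outside its range is refused whole. The fingers move at their own pace and stop on an object; the grip force is fixed at half the most. Time passes only in rows, so rows that do not move let the fingers close. It gives the time, the measured TCP pose, the force, the opening and the grip force at its end, in the units of the state.
- readout.get_obs(): the state, without advancing time (a new reading comes with each control period).
- viewer.capture(name): name is "scene" or "side" or "wrist"; returns the picture (400x640x3 uint8, red, green, blue); there is no depth.
- viewer.camera_info(name): a dict with "fx", "fy", "cx", "cy" (pixels), "origin" and "rotation" of the camera in the world. Camera axes: x right, y up, looking along -z (the intrinsics and any distortion apply to the point x, -y, -z); pixel columns grow to the right and rows downward; lengths in mm; the calibration is good to about 2 mm. A picture is of the moment at which its call begins: read the wrist's pose just before it. camera_info takes no time and is no camera call; for the wrist camera it gives the pose at the moment of the call.
- order.close_job(): hands the job in; it is judged then, once.
The state is a dict: "time": time; "joint_positions": joint angles; "dq": joint speeds; "tau": joint torques, N m; "tool_pos": TCP position; "tcp_rot": TCP orientation; "contact_force": force on the tool from outside, world axes, zero at the start; "moment": the same for the moment, N m; "grip_width": finger opening in mm; "finger_force": force on a finger pad.
Only numpy, scipy, OpenCV 4.12 (cv2) and the standard library are available. Lean on these libraries where they do the work, as an engineer would, in place of code of your own. Each camera call takes 0.05 s, during which the arm holds its last target. There are 200 camera calls.

## Working session

There is one attempt and no reset: what is moved stays moved. The work goes in short steps, Python scripts to look and compute and a shell command to move; the robot and the scene stay as the last step left them, time stands still between calls to the robot, and variables do not carry over. Pictures are saved under pics/ and viewed, at most 10 in all, crops included, and the job is handed in when it is done.

```bash
mkdir -p pics; ls
python3 - <<'E'
from plant import readout, viewer, order, bot
import cv2
o=readout.get_obs();print({k:o[k] for k in('time','tool_pos','tcp_rot','grip_width')})
for n in("scene","side","wrist"):
    i=viewer.camera_info(n);print(n,i)
    im=viewer.capture(n);cv2.imwrite(f"pics/{n}0.png",im[:,:,::-1])
E
```

```text
pics
{'time': 0.0, 'tool_pos': array([144.33649375, 504.45385788, 291.55096753]), 'tcp_rot': array([-3.14009079e+00, -2.41816542e-04,  2.86276003e+00]), 'grip_width': 91.94392406300112}
scene {'fx': 503.32667760517137, 'fy': 503.32667760517137, 'cx': 315.58768716352154, 'cy': 203.59605107972945, 'origin': array([1035.21359938,  936.67621715, 1295.47803525]), 'rotation': array([ 0.74961111, -0.00949645,  2.62753358])}
side {'fx': 395.19761889143723, 'fy': 395.19761889143723, 'cx': 323.11360063709833, 'cy': 198.57110724948248, 'origin': array([ -29.55558628, -713.96125065, 1146.51251645]), 'rotation': array([ 0.71640009, -0.00091554, -0.63509489])}
wrist {'fx': 344.7113631245157, 'fy': 344.7113631245157, 'cx': 318.73483763602775, 'cy': 194.56433376833206, 'origin': array([ 73.55150253, 525.24657033, 383.74424421]), 'rotation': array([-2.76690273e-01,  9.63939586e-04,  1.29217503e+00])}
```

View pics/scene0.png

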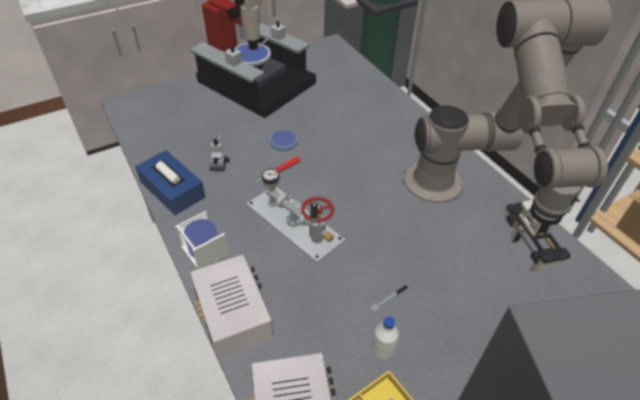

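View pics/side0.png

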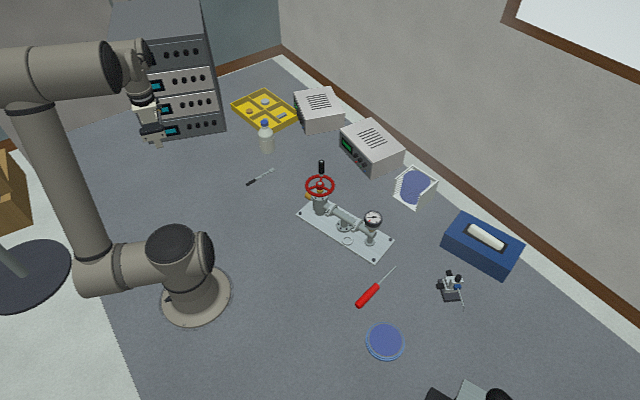

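Scene: gauge about (270,176), wheel hub (318,209). Side: gauge (373,218), hub (320,185), handle centre about (321,168).

```bash
cat > h.py <<'E'
import numpy as np, cv2
from scipy.spatial.transform import Rotation as R
from plant import readout, viewer, order, bot
def plane(info,u,v,z):
    d=R.from_euler('xyz',info['rotation']).apply([(u-info['cx'])/info['fx'],-(v-info['cy'])/info['fy'],-1])
    o=np.array(info['origin']); return o+d*(z-o[2])/d[2]
def proj(info,p):
    q=R.from_euler('xyz',info['rotation']).inv().apply(np.array(p)-info['origin'])
    return info['cx']+info['fx']*q[0]/-q[2], info['cy']-info['fy']*q[1]/-q[2]
E
python3 - <<'E'
from h import *
for n,g,w in(("scene",(270,176),(318,209)),("side",(373,218),(320,185))):
    i=viewer.camera_info(n);print(n,plane(i,*g,150),plane(i,*w,165))
i=viewer.camera_info("side");print(plane(i,321,168,196))
im=cv2.imread("pics/side0.png")[140:280,270:420]
cv2.imwrite("pics/c1.png",cv2.resize(im,None,fx=4,fy=4,interpolation=cv2.INTER_CUBIC))
E
```

```text
scene [ 571.29733947 -166.14400249  150.        ] [513.01146634  48.67417448 165.        ]
side [ 565.78031012 -177.30735546  150.        ] [505.90068486  28.92704232 165.        ]
[538.54831287  67.64246067 196.        ]
```

View pics/c1.png

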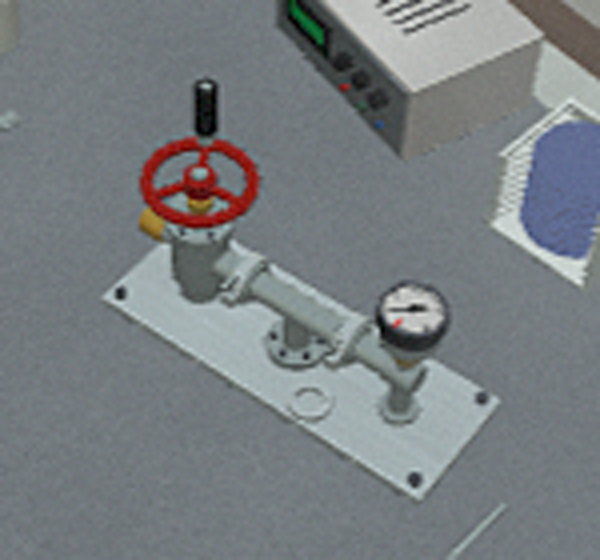

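Crop: dial centre ≈ side (373,217), red mark just lower-left of centre, pointer pointing left; handle ≈ (321,167). The gauge is near (567,-175), the hub near (507,33). I'll move the wrist camera above the gauge.

```bash
python3 -m creep '0.0176 -0.0282 0.01 0 0 -0.06 100;0.0176 -0.0282 0.01 0 0 -0.06 100;0.0176 -0.0282 0.01 0 0 -0.06 100;0.0176 -0.0282 0.01 0 0 -0.06 100;0.0176 -0.0282 0.01 0 0 -0.06 100;0.0176 -0.0282 0.01 0 0 -0.06 100;0.0176 -0.0282 0.01 0 0 -0.06 100;0.0176 -0.0282 0.01 0 0 -0.06 100'
python3 -m creep '0.0176 -0.0282 0 0 0 -0.06 100;0.0176 -0.0282 0 0 0 -0.06 100;0.0176 -0.0282 0 0 0 -0.06 100;0.0176 -0.0282 0 0 0 -0.06 100;0.0176 -0.0282 0 0 0 -0.06 100;0.0176 -0.0282 0 0 0 -0.06 100;0.0176 -0.0282 0 0 0 -0.06 100;0.0176 -0.0282 0 0 0 -0.06 100'
python3 -m creep '0.0176 -0.0282 0 0 0 -0.06 100;0.0176 -0.0282 0 0 0 -0.06 100;0.0176 -0.0282 0 0 0 -0.06 100;0.0176 -0.0282 0 0 0 -0.06 100;0.0176 -0.0282 0 0 0 -0.06 100;0.0176 -0.0282 0 0 0 -0.06 100;0.0176 -0.0282 0 0 0 -0.06 100;0 0 0 0 0 0 100'
python3 - <<'E'
from h import *
i=viewer.camera_info("wrist");im=viewer.capture("wrist");cv2.imwrite("pics/w1.png",im[:,:,::-1])
print(i,readout.get_obs()['joint_positions'],proj(i,[567,-175,150]),proj(i,[507,33,165]))
E
```

```text
time: 0.82
tool_pos: [285.6, 277.6, 372.6]
tcp_rot: [-3.142, 0.0, 2.38]
contact_force: [0.8, 0.2, -0.6]
grip_width: 91.8
finger_force: 0.0
time: 1.48
tool_pos: [426.5, 51.9, 372.1]
tcp_rot: [-3.142, -0.0, 1.9]
contact_force: [0.4, 0.9, 0.2]
grip_width: 92.1
finger_force: 0.0
time: 2.15
tool_pos: [551.0, -148.6, 370.4]
tcp_rot: [-3.141, 0.001, 1.476]
contact_force: [-1.6, -0.1, -0.9]
grip_width: 91.4
finger_force: 0.0
{'fx': 344.7113631245157, 'fy': 344.7113631245157, 'cx': 318.73483763602775, 'cy': 194.56433376833206, 'origin': array([558.03833145, -74.79478512, 462.39201003]), 'rotation': array([-0.27768188,  0.00067751, -0.09473973])} [-3.94506370e-01  3.81336621e-01  1.25054679e+00 -3.26786116e-04
  1.51172426e+00 -3.02996035e-01] (np.float64(338.32373507508305), np.float64(204.549729622917)) (np.float64(237.47673307240987), np.float64(-46.10505362344793))
```

View pics/w1.png

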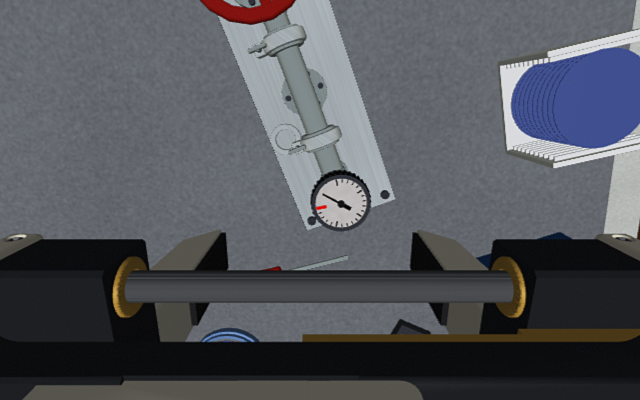

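Wrist view: gauge centre ≈ (341,201), red mark on the left (321,208), pointer to upper left (324,194). Next: a crop for the angle.

Run:
```python
from h import *
i=viewer.camera_info("wrist");print(plane(i,341,200.5,150))
im=cv2.imread("pics/w1.png")[165:240,300:380]
cv2.imwrite("pics/c2.png",cv2.resize(im,None,fx=8,fy=8,interpolation=cv2.INTER_CUBIC))
```

```text
[ 568.63039488 -168.55147473  150.        ]
```

View pics/c2.png

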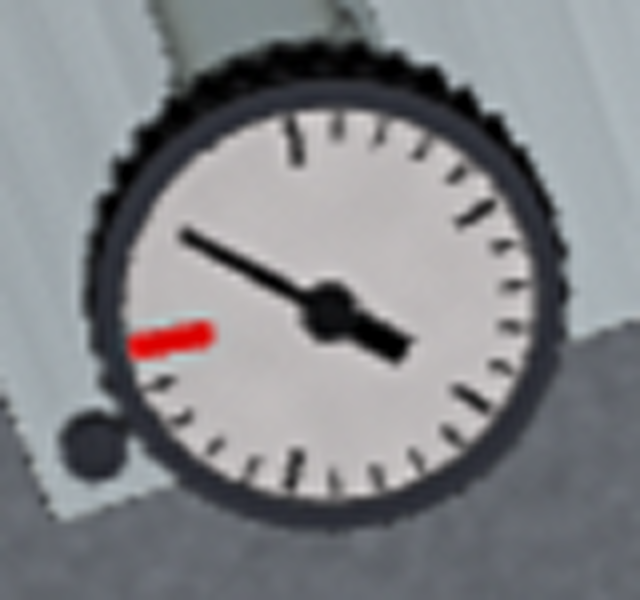

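Crop: centre (329,309), mark middle (171,340), pointer tip (182,234).

Run:
```python
from h import *
i=viewer.camera_info("wrist")
P=[plane(i,300+(u-3.5)/8,165+(v-3.5)/8,148)[:2] for u,v in((329,309),(171,340),(182,234))]
print(P,[np.linalg.norm(p-P[0]) for p in P])
a=[np.degrees(np.arctan2(*(p-P[0])[::-1])) for p in P[1:]];print(a,np.radians(a[1]-a[0]))
o=readout.get_obs();print(o['tool_pos'],o['tcp_rot'])
```

```text
[array([ 568.21133652, -171.81309146]), array([ 549.06962166, -173.97637451]), array([ 551.54801976, -160.9526971 ])] [np.float64(0.0), np.float64(19.263567713773817), np.float64(19.890055080067892)]
[np.float64(-173.5521291898602), np.float64(146.9055144626677)] 5.59304099491932
[ 549.94751964 -146.29343785  370.57067559] [-3.13957210e+00 -2.89925066e-04  1.47930532e+00]
```

```bash
python3 -m creep '0.006 -0.0085 -0.02 0 0 0 100;0.006 -0.0085 -0.02 0 0 0 100;0.006 -0.0085 -0.02 0 0 0 100;0 0 -0.02 0 0 0 100;0 0 -0.02 0 0 0 100;0 0 -0.02 0 0 0 100;0 0 0 0 0 0 100;0 0 0 0 0 0 100'
python3 - <<'E'
from h import *
i=viewer.camera_info("wrist");im=viewer.capture("wrist");cv2.imwrite("pics/w2.png",im[:,:,::-1])
o=readout.get_obs();p=o['tool_pos'];print(p,o['tcp_rot'],proj(i,[568.2,-171.8,148]),proj(i,[p[0],p[1],148]))
E
```

```text
time: 2.87
tool_pos: [566.7, -168.4, 251.9]
tcp_rot: [-3.139, -0.001, 1.484]
contact_force: [0.0, -0.3, -0.2]
grip_width: 91.8
finger_force: 0.0
[ 567.34721335 -168.80697559  253.17042963] [3.14099178e+00 6.89512953e-05 1.48372441e+00] (np.float64(322.1184000975863), np.float64(228.94917182133534)) (np.float64(320.301161629118), np.float64(224.45937460752288))
```

View pics/w2.png

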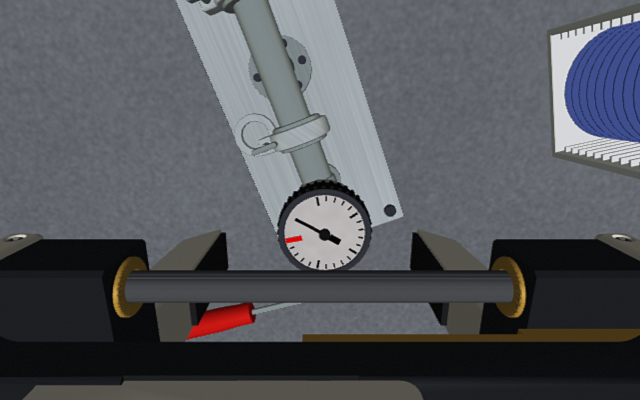

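Gauge centre at (325,235), about 2.5 mm in x and −6.5 mm in y from the tool axis. Correct, descend, close.

```bash
python3 -m creep '0.0025 -0.0065 -0.015 0 0 0 100;0 0 -0.02 0 0 0 100;0 0 -0.02 0 0 0 100;0 0 -0.01 0 0 0 100;0 0 0 0 0 0 100;0 0 0 0 0 0 70;0 0 0 0 0 0 70;0 0 0 0 0 0 68'
python3 - <<'E'
from h import *
i=viewer.camera_info("wrist");im=viewer.capture("wrist");cv2.imwrite("pics/w3.png",im[:,:,::-1])
o=readout.get_obs();p=o['tool_pos'];print(p,o['tcp_rot'],proj(i,[p[0],p[1],148]))
E
```

```text
time: 3.58
tool_pos: [570.5, -176.1, 188.9]
tcp_rot: [3.139, 0.001, 1.483]
contact_force: [0.6, 0.1, -0.8]
grip_width: 76.2
finger_force: 0.0
[ 570.3441116  -176.05898014  188.71813334] [3.13906643e+00 8.68829250e-04 1.48287885e+00] (np.float64(318.3607891477041), np.float64(275.6201778011071))
```

View pics/w3.png

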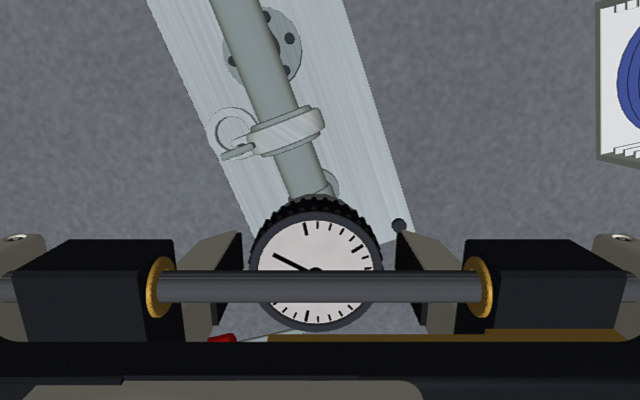

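Bezel centre ≈ (316,270), tool axis at (318,275): shift −1, +2 mm and close.

```bash
python3 -m creep '-0.001 0.002 0 0 0 0 66;0 0 0 0 0 0 63;0 0 0 0 0 0 61;0 0 0 0 0 0 59;0 0 0 0 0 0 57;0 0 0 0 0 0 55;0 0 0 0 0 0 50;0 0 0 0 0 0 50'
```

```text
time: 4.3
tool_pos: [569.3, -173.8, 187.6]
tcp_rot: [3.14, 0.0, 1.483]
contact_force: [3.6, 1.7, 1.9]
grip_width: 55.7
finger_force: 30.0
```

```bash
python3 -m creep '0 0 0 0 0 -0.0575 50;0 0 0 0 0 -0.0575 50;0 0 0 0 0 -0.0575 50;0 0 0 0 0 -0.0575 50;0 0 0 0 0 -0.0575 50;0 0 0 0 0 -0.0575 50;0 0 0 0 0 -0.0575 50;0 0 0 0 0 -0.0575 50'
python3 -m creep '0 0 0 0 0 -0.0575 50;0 0 0 0 0 -0.0575 50;0 0 0 0 0 -0.0575 50;0 0 0 0 0 -0.0575 50;0 0 0 0 0 0 50;0 0 0 0 0 0 50;0 0 0 0 0 0 50'
python3 - <<'E'
from h import *
im=viewer.capture("side")[190:240,345:405];a=cv2.resize(im,None,fx=8,fy=8,interpolation=cv2.INTER_CUBIC)
im=viewer.capture("wrist")[190:350,200:440];b=cv2.resize(im,(600,400));c=np.zeros((400,1080,3),np.uint8);c[:,:480]=a;c[:,480:]=b
cv2.imwrite("pics/t1.png",cv2.resize(c,(800,296))[:,:,::-1])
E
```

```text
time: 4.97
tool_pos: [569.3, -173.9, 187.5]
tcp_rot: [3.14, -0.001, 1.02]
contact_force: [5.3, 0.8, -0.1]
grip_width: 55.0
finger_force: 30.0
time: 5.55
tool_pos: [569.4, -173.9, 187.5]
tcp_rot: [3.14, -0.001, 0.795]
contact_force: [4.7, 1.4, 1.6]
grip_width: 55.1
finger_force: 30.0
```

View pics/t1.png

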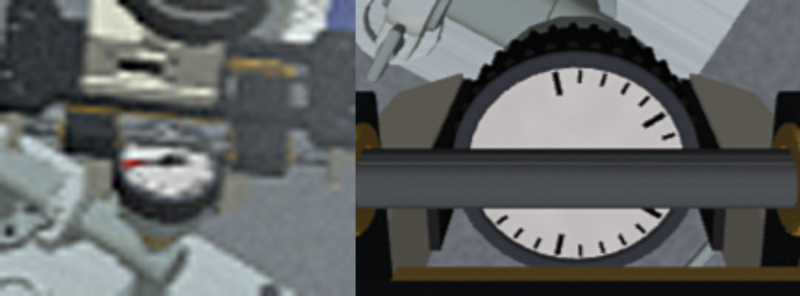

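Side view shows the red mark in line with the pointer. Release, rise, measure, and move over the wheel.

```bash
python3 -m creep '0 0 0 0 0 0 65;0 0 0 0 0 0 90;0 0 0 0 0 0 100;0 0 0 0 0 0 100;0 0 0 0 0 0 100;0 0 0.02 0 0 0 100;0 0 0.03 0 0 0 100;0 0 0.03 0 0 0 100'
python3 -m creep '0 0 0.03 0 0 0 100;0 0 0.03 0 0 0 100;0 0 0 0 0 0 100;0 0 0 0 0 0 100'
python3 - <<'E'
from h import *
i=viewer.camera_info("wrist");im=viewer.capture("wrist");cv2.imwrite("pics/g1.png",im[:,:,::-1])
c=proj(i,[569.4,-173.8,148]);print(c,readout.get_obs()['tool_pos'])
f=im.astype(int);red=(f[:,:,0]>150)&(f[:,:,1]<90)&(f[:,:,2]<90)
v,u=np.nonzero(red);m=(np.hypot(u-c[0],v-c[1])<45);u,v=u[m],v[m];print('red',u.mean(),v.mean(),len(u))
# face ellipse centre
w=(f.min(2)>170).astype(np.uint8);n,l,s,ce=cv2.connectedComponentsWithStats(w)
k=min(range(1,n),key=lambda k:np.hypot(*(ce[k]-c))+1000*(s[k,4]<500));print(ce[k],s[k])
E
```

```text
time: 6.32
tool_pos: [568.1, -173.7, 267.2]
tcp_rot: [-3.139, 0.001, 0.793]
contact_force: [1.2, -0.5, 0.8]
grip_width: 91.8
finger_force: 0.0
time: 6.65
tool_pos: [569.1, -174.1, 329.1]
tcp_rot: [3.138, -0.001, 0.793]
contact_force: [-0.3, 0.2, -1.4]
grip_width: 91.8
finger_force: 0.0
(np.float64(318.3870337113142), np.float64(190.06252466693005)) [ 568.52700439 -173.81927757  327.18652119]
red 293.3478260869565 195.8695652173913 23
[318.09934396 189.72820993] [ 290  162   58   57 2134]
```

```bash
python3 -m creep '-0.0077 0.0264 0 0 0 0 100;-0.0077 0.0264 0 0 0 0 100;-0.0077 0.0264 0 0 0 0 100;-0.0077 0.0264 0 0 0 0 100;-0.0077 0.0264 0 0 0 0 100;-0.0077 0.0264 0.01 0 0 0 100;0 0 0.02 0 0 0 100;0 0 0 0 0 0 100'
python3 - <<'E'
from h import *
i=viewer.camera_info("wrist");im=viewer.capture("wrist")[:,:,::-1].copy();cv2.imwrite("pics/h1.png",im)
print(i['origin'],i['rotation'],readout.get_obs()['tool_pos'],proj(i,[508,37,167]),proj(i,[541,70,224]))
g=cv2.imread("pics/g1.png")
w=viewer.camera_info("wrist")
np.save("hinfo.npy",i,allow_pickle=True)
E
```

```text
time: 7.37
tool_pos: [522.6, -14.1, 358.8]
tcp_rot: [3.14, -0.001, 0.795]
contact_force: [0.6, -1.7, 1.1]
grip_width: 91.5
finger_force: 0.0
[573.87306324  38.86533321 451.01452696] [-0.27509618 -0.00187377 -0.77521334] [522.65178648 -14.92776141 357.32485327] (np.float64(262.98363762796737), np.float64(156.64635327850334)) (np.float64(246.67869428467648), np.float64(98.52739516081893))
```

Run:
```python
import cv2,numpy as np
g=cv2.imread("pics/g1.png")[155:225,283:353];h=cv2.imread("pics/h1.png")[30:230,160:360]
a=cv2.resize(g,(400,400),interpolation=cv2.INTER_CUBIC);b=cv2.resize(h,(400,400),interpolation=cv2.INTER_CUBIC)
cv2.imwrite("pics/gh.png",np.hstack([a,b]))
```

```text
(no output)
```

View pics/gh.png

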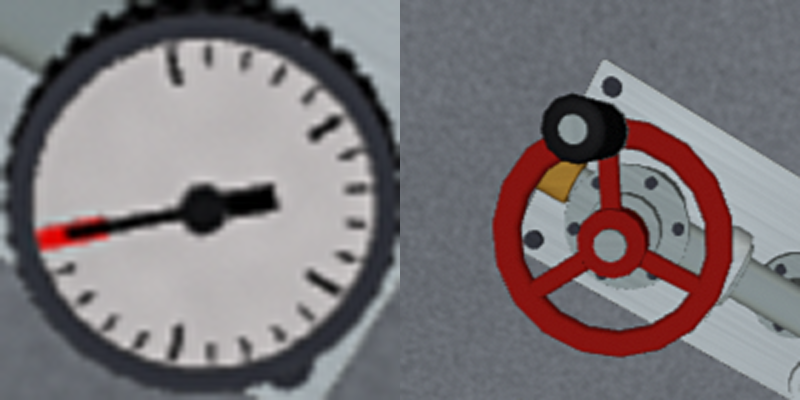

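The pointer lies within the red mark, so the gauge is zeroed. Handle top is at pixel (246,94), hub nut at (265,152.5).

Run:
```python
from h import *
i=viewer.camera_info("wrist")
a=plane(i,246,94,224);b=plane(i,265,152.3,167);print(a,b,a-b,np.linalg.norm((a-b)[:2]))
g=np.array([569.4,-173.8]);d=b[:2]-g;print(np.linalg.norm(d)); y=d/np.linalg.norm(d)
xm=np.array([y[1],-y[0]]);r=(a-b)[:2];print('mx',np.degrees(np.arctan2(xm[1],xm[0])),'handle',np.degrees(np.arctan2(r[1],r[0])))
print(readout.get_obs()['tool_pos'])
```

```text
[542.88251236  71.12437559 224.        ] [511.9899413   37.53389033 167.        ] [30.89257106 33.59048526 57.        ] 45.63629746860537
218.9929862860131
mx 15.197957815593549 handle 47.39580756404946
[522.65178648 -14.92776141 357.32485327]
```

```bash
python3 -m creep '0.005 0.0215 0 0 0 0 100;0.005 0.0215 0 0 0 0 100;0.005 0.0215 0 0 0 0 100;0.005 0.0215 0 0 0 0 100;0 0 -0.02 0 0 0 100;0 0 -0.02 0 0 0 100;0 0 -0.02 0 0 0 100;0 0 -0.02 0 0 0 100'
python3 -m creep '0 0 -0.02 0 0 0 100;0 0 -0.01 0 0 0 80;0 0 0 0 0 0 50;0 0 0 0 0 0 30;0 0 0 0 0 0 15;0 0 0 0 0 0 15;0 0 0 0 0 0 15;0 0 0 0 0 0 15'
python3 - <<'E'
from h import *
c=np.array([511.7,37.8]);p=readout.get_obs()['tool_pos'][:2]-c;print(np.linalg.norm(p),np.degrees(np.arctan2(p[1],p[0])))
E
```

```text
time: 8.08
tool_pos: [541.9, 70.0, 274.1]
tcp_rot: [-3.139, 0.003, 0.792]
contact_force: [0.4, 0.2, -0.4]
grip_width: 92.1
finger_force: 0.0
time: 8.75
tool_pos: [542.8, 70.5, 248.0]
tcp_rot: [3.14, -0.001, 0.793]
contact_force: [0.2, -0.5, 0.1]
grip_width: 49.7
finger_force: 0.0
45.16761439382534 46.472817201912974
```

```bash
python3 -m creep '0 0 0 0 0 0 10;0 0 0 0 0 0 10;0 0 0 0 0 0 10;0 0 0 0 0 0 10;0 0 0 0 0 0 10;0 0 0 0 0 0 10;0 0 0 0 0 0 10'
python3 - <<'E'
from h import *
o=readout.get_obs()
print(o['tool_pos'],o['contact_force'],o['finger_force'])
t=np.radians(47.2-22.5*np.arange(17));p=46*np.c_[np.cos(t),np.sin(t)]
for k,d in enumerate(np.diff(np.round(p,1),axis=0)/1000): print(k,round(47.2-22.5*(k+1),1),d.round(4))
E
```

```text
time: 9.33
tool_pos: [542.5, 70.6, 247.3]
tcp_rot: [-3.142, 0.0, 0.793]
contact_force: [-1.0, 1.1, 0.4]
grip_width: 21.7
finger_force: 30.0
[542.49372687  70.61484071 247.27899624] [-0.99385747  1.07423424  0.39438124] 30.000050961971283
0 24.7 [ 0.0105 -0.0146]
1 2.2 [ 0.0042 -0.0174]
2 -20.3 [-0.0029 -0.0178]
3 -42.8 [-0.0093 -0.0153]
4 -65.3 [-0.0146 -0.0105]
5 -87.8 [-0.0174 -0.0042]
6 -110.3 [-0.0178  0.0029]
7 -132.8 [-0.0153  0.0093]
8 -155.3 [-0.0105  0.0146]
9 -177.8 [-0.0042  0.0174]
10 -200.3 [0.0029 0.0178]
11 -222.8 [0.0093 0.0153]
12 -245.3 [0.0146 0.0105]
13 -267.8 [0.0174 0.0042]
14 -290.3 [ 0.0178 -0.0029]
15 -312.8 [ 0.0153 -0.0093]
```

```bash
python3 -m creep '0.0105 -0.0146 0 0 0 0 10;0.0032 -0.0097 0 0 0 0 10;0 0 0 0 0 0 10;0 0 0 0 0 0 10'
```

```text
time: 9.67
tool_pos: [556.1, 45.2, 247.3]
tcp_rot: [3.141, 0.001, 0.792]
contact_force: [-3.0, -3.0, 2.7]
grip_width: 21.5
finger_force: 30.0
```

No stop there; go round once more.

```bash
python3 -m creep '0.001 -0.0077 0 0 0 0 10;-0.0029 -0.0178 0 0 0 0 10;-0.0093 -0.0153 0 0 0 0 10;-0.0146 -0.0105 0 0 0 0 10;-0.0174 -0.0042 0 0 0 0 10;-0.0178 0.0029 0 0 0 0 10;-0.0153 0.0093 0 0 0 0 10;0 0 0 0 0 0 10'
python3 -m creep '-0.0105 0.0146 0 0 0 0 10;-0.0042 0.0174 0 0 0 0 10;0.0029 0.0178 0 0 0 0 10;0.0093 0.0153 0 0 0 0 10;0.0146 0.0105 0 0 0 0 10;0 0 0 0 0 0 10'
python3 -m creep '0.0174 0.0042 0 0 0 0 10;0.0178 -0.0029 0 0 0 0 10;0.0153 -0.0093 0 0 0 0 10;0.0105 -0.0146 0 0 0 0 10;0 0 0 0 0 0 10'
python3 -m creep '0.0032 -0.0097 0 0 0 0 10;0 0 0 0 0 0 10;0 0 0 0 0 0 10'
```

```text
time: 10.33
tool_pos: [478.6, 4.3, 247.3]
tcp_rot: [-3.141, -0.002, 0.793]
contact_force: [-0.9, 3.8, -2.2]
grip_width: 21.5
finger_force: 30.0
time: 10.83
tool_pos: [493.9, 80.2, 247.3]
tcp_rot: [3.141, -0.003, 0.794]
contact_force: [0.6, 5.6, 4.8]
grip_width: 21.5
finger_force: 30.0
time: 11.25
tool_pos: [553.9, 53.3, 247.3]
tcp_rot: [3.14, 0.001, 0.792]
contact_force: [-1.2, -3.4, 3.3]
grip_width: 21.3
finger_force: 30.0
time: 11.5
tool_pos: [554.3, 48.2, 247.1]
tcp_rot: [-3.135, -0.001, 0.793]
contact_force: [-8.3, 11.1, 5.5]
grip_width: 21.5
finger_force: 30.0
```

```bash
python3 -m creep '0.0005 -0.004 0 0 0 0 10;0 0 0 0 0 0 10;0 0 0 0 0 0 10'
python3 - <<'E'
from h import *
from scipy.optimize import least_squares
P=np.array([[542.5,70.6],[478.6,4.3],[493.9,80.2],[553.9,53.3],[556.1,45.2],[554.3,48.2]])
s=least_squares(lambda c:np.hypot(*(P-c).T)-46,[511,37]);print(s.x,s.fun)
o=readout.get_obs();p=o['tool_pos'];d=p[:2]-s.x;print(p,np.degrees(np.arctan2(d[1],d[0])),o['contact_force'])
E
```

```text
time: 11.75
tool_pos: [554.2, 47.5, 247.1]
tcp_rot: [-3.131, -0.004, 0.794]
contact_force: [-9.3, 23.9, 6.0]
grip_width: 21.3
finger_force: 30.0
[510.4284191   37.41006527] [ 0.15363549 -0.07261509 -0.12879823  0.28464509  0.33115998 -0.82104138]
[554.2015299   47.46887569 247.14808454] 12.9415692484289 [-9.25354124 23.91608138  6.04496767]
```

The stop is confirmed (24 N, no movement). Now back off two turns.

```bash
python3 -m creep '-0.0005 0.004 0 0 0 0 10;-0.0032 0.0097 0 0 0 0 10;-0.0105 0.0146 0 0 0 0 10;-0.0153 0.0093 0 0 0 0 10;-0.0178 0.0029 0 0 0 0 10;-0.0174 -0.0042 0 0 0 0 10;-0.0146 -0.0105 0 0 0 0 10;-0.0093 -0.0153 0 0 0 0 10'
python3 -m creep '-0.0029 -0.0178 0 0 0 0 10;0.0042 -0.0174 0 0 0 0 10;0.0105 -0.0146 0 0 0 0 10;0.0153 -0.0093 0 0 0 0 10;0.0178 -0.0029 0 0 0 0 10;0.0174 0.0042 0 0 0 0 10;0.0146 0.0105 0 0 0 0 10;0.0093 0.0153 0 0 0 0 10'
python3 -m creep '0.0029 0.0178 0 0 0 0 10;-0.0042 0.0174 0 0 0 0 10;0 0 0 0 0 0 10'
```

```text
time: 12.42
tool_pos: [466.8, 53.6, 247.3]
tcp_rot: [-3.141, -0.002, 0.795]
contact_force: [6.3, 2.4, -4.1]
grip_width: 21.2
finger_force: 30.0
time: 13.08
tool_pos: [553.2, 20.4, 247.1]
tcp_rot: [-3.137, 0.003, 0.792]
contact_force: [-17.6, 2.5, 12.7]
grip_width: 21.2
finger_force: 30.0
time: 13.33
tool_pos: [550.8, 57.1, 247.2]
tcp_rot: [-3.139, 0.004, 0.795]
contact_force: [-7.5, -1.8, 4.6]
grip_width: 21.3
finger_force: 30.0
```

```bash
python3 -m creep '-0.0115 0.0146 0 0 0 0 10;-0.0153 0.0093 0 0 0 0 10;-0.0178 0.0029 0 0 0 0 10;-0.0174 -0.0042 0 0 0 0 10;-0.0146 -0.0105 0 0 0 0 10;-0.0093 -0.0153 0 0 0 0 10;-0.0029 -0.0178 0 0 0 0 10;0.0042 -0.0174 0 0 0 0 10'
python3 -m creep '0.0105 -0.0146 0 0 0 0 10;0.0153 -0.0093 0 0 0 0 10;0.0178 -0.0029 0 0 0 0 10;0.0174 0.0042 0 0 0 0 10;0.0146 0.0105 0 0 0 0 10;0.0093 0.0153 0 0 0 0 10;0.0029 0.0178 0 0 0 0 10;0 0 0 0 0 0 10'
python3 -m creep '-0.0016 0.0105 0 0 0 0 10;0 0 0 0 0 0 10;0 0 0 0 0 0 10;0 0 0 0 0 0 10;0 0 0 0 0 0 10;0 0 0 0 0 0 10'
python3 - <<'E'
from h import *
o=readout.get_obs();d=o['tool_pos'][:2]-[510.5,37.4];print(o['tool_pos'],np.linalg.norm(d),np.degrees(np.arctan2(d[1],d[0])),o['contact_force'])
i=viewer.camera_info("wrist");a=viewer.capture("wrist")
s=viewer.capture("side")[140:240,280:410];h=np.zeros((400,1160,3),np.uint8);h[:,:640]=a;h[:,640:]=cv2.resize(s,(520,400),interpolation=cv2.INTER_CUBIC)
cv2.imwrite("pics/end.png",cv2.resize(h,(800,276),interpolation=cv2.INTER_AREA)[:,:,::-1])
E
```

```text
time: 14.0
tool_pos: [467.2, 17.5, 247.3]
tcp_rot: [-3.141, -0.002, 0.794]
contact_force: [9.2, 6.8, -6.5]
grip_width: 21.8
finger_force: 30.0
time: 14.67
tool_pos: [555.5, 40.3, 247.2]
tcp_rot: [-3.139, 0.001, 0.795]
contact_force: [-4.0, 1.6, 5.5]
grip_width: 21.5
finger_force: 30.0
time: 15.17
tool_pos: [553.9, 48.6, 247.2]
tcp_rot: [-3.14, 0.001, 0.793]
contact_force: [-5.3, 0.7, 3.5]
grip_width: 21.2
finger_force: 30.0
[553.92235909  48.57241967 247.16916681] 44.836639372762804 14.42902826788486 [-5.31910057  0.65531108  3.54004072]
```

View pics/end.png

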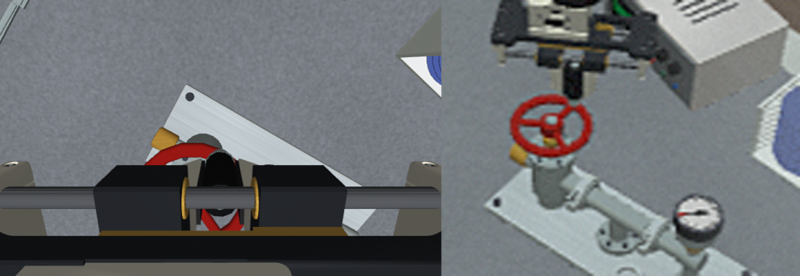

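The handle is gripped at the stop angle after two counted turns, and the gauge mark is still under the pointer. Handing in.

```bash
python3 -c "
from plant import order
print(order.close_job())"
```

```text
the job is handed in; nothing more can be done
None
```

The job is handed in: the gauge is zeroed and let go, the valve was closed to its stop and backed off two full turns, and the crank handle is held at 30 N with the wheel still; the judge gave no verdict.

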